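# Clamp the test plug into the regulator with the draw latch

### The job

Get the regulator ready for its leak test: run the carriage gently along its track until you feel the nylon plug bear firmly on the regulator's port, hook the wire bail of the draw latch over the keeper on the port plate, then throw the lever over centre and press it fully home so that the plug stays clamped. Don't ram the plug into the port or lean hard on the lever at its stop, and leave the other things on the counter where they are.

Things in the scene. Friction and masses are not known exactly. Their poses are not given: they have to be found in the camera images.
- fixture: Fixed test fixture: aluminium slide track 238 mm long (rail 30 mm wide, top at 22 mm) ending at a port plate 64 mm wide, 28 mm thick, top at 66 mm; brass regulator behind it (128 mm tall). Origin: on the counter under the middle of the plate's carriage-side face. x along the track from carriage to plate, y across, z up. The port's face stands 4 to 12 mm out of the plate, unreported.
- carriage (a joint): Travel of the aluminium carriage block towards the plate, m; starts 0 to 0.055. The plug meets the port between 0.090 and 0.098, differing with each regulator, so feel for it; clamped, it ends near 0.099. About 3 N of friction, stays where left. Block 96 mm long, 56 wide, underside at 22 mm and deck at 66 mm over the counter.
- carriage_back (a point): Middle of the carriage's flat back face (the end away from the plate), 44 mm over the counter; the carriage can be pushed here. Axes as fixture.
- plug: White nylon plug in the carriage's front: 24 mm shoulder, 14 mm tapered nose 12 mm long. A stiff spring behind it gives way only from about 22 N, then 5 N per mm. Origin: on its axis, at the carriage's front face while unpressed; shoulder face 16.5 mm ahead of it. Axes as fixture.
- lever_pivot (a point): Axis of the latch lever, on top of the carriage: 82 mm over the counter, 74 mm ahead of the back face. The axis lies along the fixture's y. Axes as fixture.
- lever (a joint): Angle of the latch lever, rad: 0 = fully home, handle flat and pointing away from the plate; 1.57 upright; 2.0 open stop, leaning towards the plate. Starts 1.7 to 1.95; stays where left (0.06 N m friction). With the bail hooked it resists from 1.4 to 1.0 down (up to 0.65 N m), passes dead centre near 0.1 and must be pressed on to its stop at 0.
- handle: The lever's steel handle, 22 mm wide, 3 mm thick. Origin: middle of its free end on the outer face (the upper face when home, towards the plate when upright), 68 mm along the handle from the lever's pivot and 7 mm off the line through it. x points along the handle to the pivot, z out of the outer face. A rounded end of 11 mm beyond the origin is only for show.
- bail_pivot (a point): Hinge of the wire bail on the lever, 18 mm from the lever's pivot on the handle's side; it moves with the lever. Turns freely about the fixture's y.
- bail_bar (a point): Middle of the bail's cross bar, 69 mm from the bail's hinge; x points from hinge to bar. The bail is a stiff U of 5 mm wire, 35 mm over its legs, 25 inside. It starts tipped up, leaning 18 to 36 degrees back from upright (away from the plate) on ears on the lever; upright, its bar passes 15 mm above the handle's end. Light and free: pushed past upright it falls towards the plate.
- keeper (a point): Where the middle of the bar sits once hooked and tight, on the steel keeper on the port plate, 80.5 mm over the counter. Keeper 20 mm wide: a bed at 78 mm, reaching 26 mm past here to the regulator, and on the carriage side a 4 mm lip, top at 88.5 mm, leaning over the bed. With the lever open the bar comes down 5 to 20 mm past here; the lever draws it back under the lip.
- spanner: Bystander: steel torque spanner, 240 mm long, lying beside the track. Origin under its middle.
- gauge: Bystander: blue pressure gauge lying on its back, 68 mm across, brass stem. Origin under the case.
- spare_plug: Bystander: spare white nylon plug, 44 mm tall, standing.
- nipple: Bystander: brass hex nipple, 36 mm tall, standing.
- fittings_tray: Bystander: steel tray of fittings, 120 x 180 x 35 mm.
- leak_bottle: Bystander: clear bottle, 170 mm tall.
- gas_detector: Bystander: grey hand-held gas detector, 62 x 115 x 30 mm, lying.

How it is judged:
On the way, in this order (a step that is already met when the one before it is completed fails the run):
1. the carriage has been run up until the plug bears on the port (over 5 N), the lever still open (value of joint carriage above 0.085 m and contact force between plug and anything else above 5 N and value of joint lever above 1.45 rad), for 0.1 s.
2. the bail's bar lies behind the keeper's lip, down in the keeper, the lever still open (x of bail_bar in the frame of keeper between -0.003 and 0.028 m and z of bail_bar in the frame of keeper between -0.006 and 0.004 m and value of joint lever above 1.45 rad), for 0.2 s.
At the end, for the whole second after the job is handed in: The lever is within 0.05 rad of fully home, the bail's bar is drawn tight under the keeper's lip (within 4 mm along the track and 5 to 6 mm in height of keeper), and the carriage is drawn up with the plug pressed on the port with more than 15 N (value of joint lever below 0.05 rad and x of bail_bar in the frame of keeper between -0.004 and 0.004 m and z of bail_bar in the frame of keeper between -0.006 and 0.005 m and contact force between plug and anything else above 15 N and value of joint carriage above 0.095 m); the robot touches nothing.
It fails at once if the plug is pushed against the port with more than 18 N while the lever is open (contact force between plug and anything else above 18 N and value of joint lever above 1.45 rad).
It fails at once if the robot leans on the lever with more than 30 N as it comes home (lever below 0.3 rad) (contact force between the arm and handle above 30 N and value of joint lever below 0.3 rad).
It fails at once if a bystander is moved by more than 20 mm (distance of any of spanner, gauge, spare_plug, nipple, fittings_tray, leak_bottle, gas_detector from where it was at the start of the episode above 0.02 m).
It also fails if it takes over 61 s, if anything falls off the work surface, if the arm or the gripper's body presses on something with over 40 N, if the wrist force passes 120 N, or if a joint passes its speed limit or range.

### The arm

A 6-joint arm with a two-finger parallel gripper is mounted at the origin on the work surface. World frame = base frame: x ahead of the robot, y to its left, z up, the work surface at z = 0. Lengths are in m, angles in rad, forces in N, time in s.
With the tool pointing down it reaches from about 0.3 to 0.85 m from the base axis. Payload 5.4 kg.
Tool frame: the origin (TCP) lies on the centre line of the jaws, within the pads' length; the fingertips stand arm.finger_overhang ahead of it and the grasp point (between the pads) lies 5 mm behind it (arm.finger_overhang is the distance from the TCP to the fingertips, in m); z points along the fingers, x is the direction in which the jaws open and shut, and the axes are right-handed (so a half turn about z gives the same grasp; the last joint's range is limited). The gripper opens to 85 mm and grips with 20 to 120 N. Pads are 22 mm wide; open, the fingers measure 114 mm over their backs; the gripper's body (76 mm by 85 mm) begins 54 mm behind the grasp point. The pads swing forward as they close: fully open they stand 13 mm farther back than shut.
Start: joints at [-1.51, 0.158, 1.597, -0, 1.386, -0.21], TCP at [0.154, -0.554, 0.245] pointing down, gripper open.
Joint ranges: [-2.91, 2.91], [-0.94, 2.29], [0.18, 2.7], [-1.29, 4.43], [0.17, 2.64], [-3, 3]. Speed limits (rad/s): [2.57, 2.57, 3.14, 3.14, 3.14, 3.14].

### API

Orientations are given as a unit quaternion [x, y, z, w].
In Python, from rig import arm gives the robot as it stands.
- The arm moves only by the tool send_rows, never from a script. Its argument "motion" is a list of rows, each an object with "dp": the shift along the world's x, y, z in m, a list of three; "angular": the turn, a rotation vector about the world's x, y, z in rad, a list of three; "hand": the closure, from 0 (fully open) to 1 (shut). In form: [{"dp": [x, y, z], "angular": [rx, ry, rz], "hand": hand}, ...]. A call has 1 to 10 rows; each row shifts and turns the commanded pose from where the row before left it; what a row does not reach is not made up. A row lasts 1/8 s, in which the tool goes at most 62.5 mm and 10.7 degrees, less where a joint would pass 70% of its speed; a pose out of reach is approached as far as the arm can. A call with a gripper value outside its range is refused whole. The fingers move at their own pace and stop on an object; the grip force is fixed at half the most. Time passes only in rows, so rows that do not move let the fingers close. It gives the time, the measured TCP pose, the force and the opening at its end, in the units of the state.
- arm.state(): the state, without advancing time (a new reading comes with each control period).
- arm.camera(name): name is "scene" or "top"; returns the picture (400x640x3 uint8, red, green, blue); there is no depth.
- arm.camera_info(name): a dict with "K" (3x3 intrinsics, pixels), "D" ([k1, k2, p1, p2, k3] as OpenCV has them; the pictures are not rectified), "camera_from_world" (4x4, takes a point from world to camera coordinates). Camera axes: x right, y down, z forward; pixel columns grow to the right and rows downward; lengths in m; the calibration is good to about 2 mm. A picture is of the moment at which its call begins. camera_info takes no time and is no camera call.
- arm.job_done(): hands the job in, once; it reports no verdict.
Trained networks look in the newest picture that a camera, given by its name, has taken for a name from the list of things; names that differ only in an ending like _2 or _b are one class to them, and where a whole thing is asked for, a point or a joint stands for the part that bears it (a point fixed in the world has none). Each returns a list of dicts, best first, with "conf" (0 to 1); they miss things now and then, are a little off and sometimes report something else, mostly with a low value. They report only what shows in the picture. A call takes as long as a camera call.
- arm.find_in(name, camera): "centre" ([x, y, z] in m, in the coordinates of the camera as it stood for that picture, good to about 4 mm: the middle of the surface that is visible of it).
- arm.trace(name, camera): "mask" (400x640 bool, what is visible of it).
The state is a dict: "time": time; "joints": joint angles; "qd": joint speeds; "joint_efforts": joint torques, N m; "ee_pos": TCP position; "orientation": TCP orientation; "force": force on the tool from outside, world axes, zero at the start; "ft_torque": the same for the moment, N m; "width": finger opening in m.
Only numpy, scipy, OpenCV 4.12 (cv2) and the standard library are available. Lean on these libraries where they do the work, as an engineer would, in place of code of your own. Each camera call takes 0.05 s, during which the arm holds its last target.

## Working session

There is one attempt and no reset: what is moved stays moved. The work goes in short steps, Python scripts to look and compute and a tool call to move; the robot and the scene stay as the last step left them, time stands still between calls to the robot, and variables do not carry over. Pictures are saved under pics/ and viewed, and the job is handed in when it is done.

Besides the shell and the picture viewer there is one more tool, called by a JSON object that holds its "name" and its "arguments", one argument or row to a line. send_rows: Moves the arm, as the interface text tells. Its arguments: {"type":"object","properties":{"motion":{"type":"array","items":{"type":"object","properties":{"dp":{"type":"array","items":{"type":"number"}},"angular":{"type":"array","items":{"type":"number"}},"hand":{"type":"number"}}}}},"required":["motion"]}

```bash
ls; mkdir -p pics
python3 - <<'E'
from rig import arm
import cv2,numpy as np
print(arm.state()); print(getattr(arm,'finger_overhang',None))
for n in ['scene','top']:
    im=arm.camera(n); cv2.imwrite(f'pics/{n}0.png',im[:,:,::-1])
    print(n,arm.camera_info(n))
    ci=arm.camera_info(n); T=np.linalg.inv(np.array(ci['camera_from_world']))
    for k in ['fixture','carriage','plug','handle','bail_bar','keeper','lever_pivot','carriage_back','spanner','gauge','leak_bottle','gas_detector','fittings_tray','spare_plug','nipple']:
        r=arm.find_in(k,n)
        print(k,[(np.round((T@np.r_[d['centre'],1])[:3],3).tolist(),round(d['conf'],2)) for d in r[:2]])
print(arm.state()['time'])
E
```

```text
pics
{'time': 0.0, 'joints': array([-1.51009383e+00,  1.59095603e-01,  1.59828164e+00,  2.46520859e-05,
        1.38618820e+00, -2.10115173e-01]), 'qd': array([ 7.39989454e-04,  2.91126601e-04,  2.07883022e-03, -1.93001742e-03,
       -3.78794459e-05, -9.41813972e-04]), 'joint_efforts': array([-4.35801312e-04, -3.96016467e+01, -3.31422615e+01, -3.28738461e-04,
        8.45713163e-03,  4.11118137e-06]), 'ee_pos': array([ 0.15376512, -0.55344463,  0.24426598]), 'orientation': array([ 7.96088494e-01, -6.05179425e-01, -6.34300669e-04, -7.55501500e-04]), 'force': array([-0.46980723,  0.2552296 ,  0.64025267]), 'ft_torque': array([-0.03753831, -0.02152839, -0.01424483]), 'width': 0.08546013117759682}
0.014
scene {'K': array([[469.8318868 ,   0.        , 326.97516705],
       [  0.        , 469.8318868 , 199.2013861 ],
       [  0.        ,   0.        ,   1.        ]]), 'D': array([-0.02153436,  0.        ,  0.        ,  0.        ,  0.        ]), 'camera_from_world': array([[-0.85173197,  0.52385626,  0.01128093,  0.47755376],
       [ 0.2697545 ,  0.45684461, -0.84765884, -0.05818365],
 
[... 1571 characters left out ...]
74)]
plug [([0.586, 0.084, 0.053], 0.61)]
handle []
bail_bar [([0.595, 0.026, 0.146], 0.44)]
keeper [([0.462, 0.168, 0.026], 0.67), ([0.586, 0.074, 0.02], 0.55)]
lever_pivot [([0.586, 0.075, 0.02], 0.74)]
carriage_back [([0.59, 0.028, 0.064], 0.6), ([0.592, 0.047, 0.122], 0.43)]
spanner [([0.695, 0.057, 0.017], 0.9)]
gauge [([0.464, 0.166, 0.026], 0.72), ([0.592, 0.025, 0.064], 0.69)]
leak_bottle [([0.593, 0.051, 0.127], 0.62), ([0.675, -0.323, 0.11], 0.57)]
gas_detector [([0.429, -0.373, 0.031], 0.91), ([0.654, 0.395, 0.005], 0.47)]
fittings_tray [([0.652, 0.396, 0.0], 0.66)]
spare_plug [([0.649, 0.248, 0.016], 0.65)]
nipple [([0.507, 0.032, 0.021], 0.47), ([0.654, 0.397, 0.003], 0.27)]
1.6
```

View pics/scene0.png

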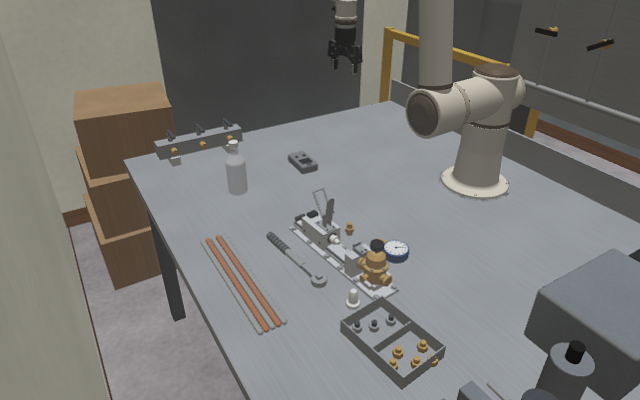

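View pics/top0.png

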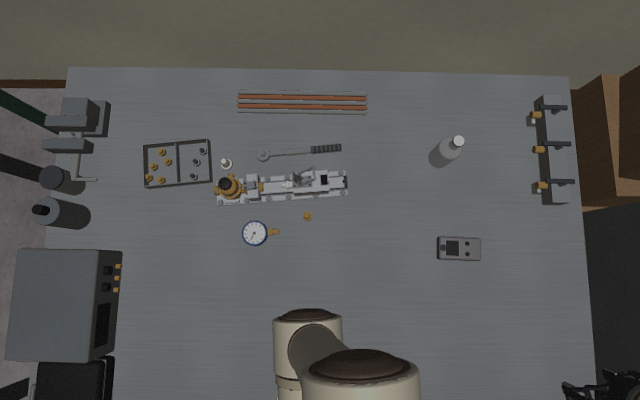

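Run:
```python
import cv2
a=cv2.imread('pics/scene0.png')[100:300,180:400]; cv2.imwrite('pics/s0c.png',cv2.resize(a,None,fx=3,fy=3,interpolation=2)[:600])
a=cv2.imread('pics/top0.png')[80:260,200:400]; cv2.imwrite('pics/t0c.png',cv2.resize(a,None,fx=3,fy=3,interpolation=2)[:600])
```

```text
(no output)
```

View pics/s0c.png

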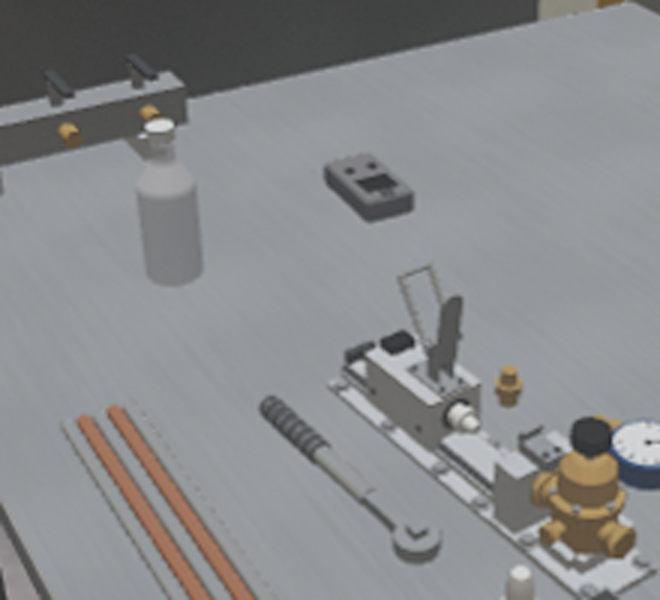

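View pics/t0c.png

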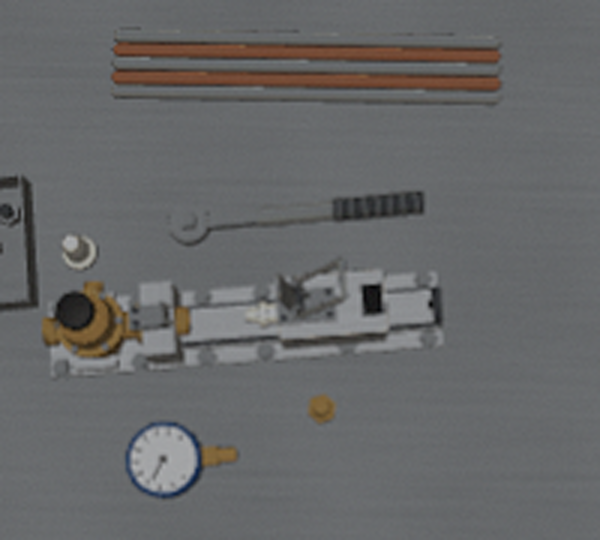

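Run:
```python
import cv2
a=cv2.imread('pics/scene0.png')[180:300,285:405]; cv2.imwrite('pics/s0d.png',cv2.resize(a,(600,600),interpolation=cv2.INTER_CUBIC))
a=cv2.imread('pics/top0.png')[155:215,205:355]; cv2.imwrite('pics/t0d.png',cv2.resize(a,(800,320),interpolation=cv2.INTER_CUBIC))
```

```text
(no output)
```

View pics/s0d.png

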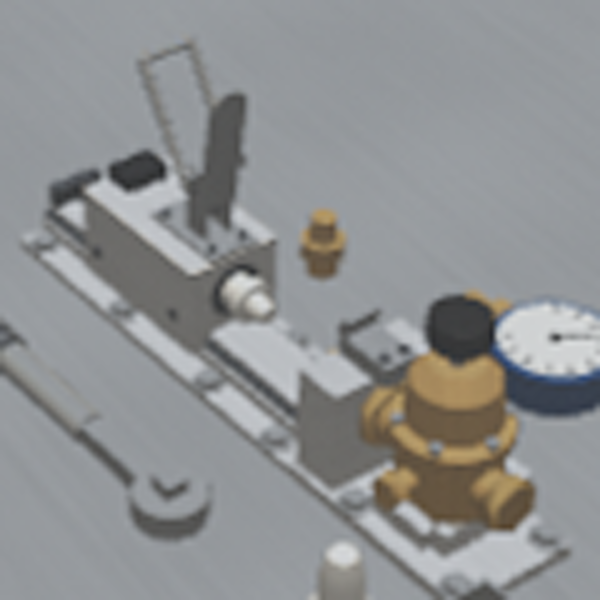

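View pics/t0d.png

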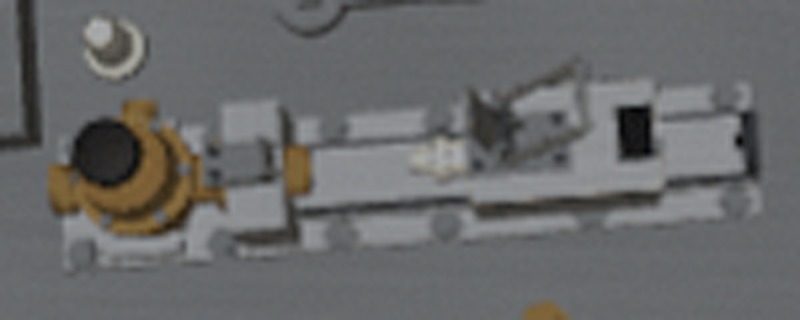

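```bash
cat > h.py <<'E'
import numpy as np,cv2
from scipy.optimize import least_squares
from rig import arm
CI={n:arm.camera_info(n) for n in ['scene','top']}
def proj(P,n):
    T=np.array(CI[n]['camera_from_world']); P=np.atleast_2d(P)
    return cv2.projectPoints(P,cv2.Rodrigues(T[:3,:3])[0],T[:3,3],CI[n]['K'],CI[n]['D'])[0][:,0]
def f2w(P,fx,fy,yaw):
    P=np.atleast_2d(P); c,s=np.cos(yaw),np.sin(yaw)
    return np.c_[fx+c*P[:,0]-s*P[:,1],fy+s*P[:,0]+c*P[:,1],P[:,2]]
E
python3 - <<'E'
from h import *
S=lambda U,V:(285+(U+.5)/5-.5,180+(V+.5)/5-.5)
Tt=lambda U,V:(205+(U+.5)/5.3333-.5,155+(V+.5)/5.3333-.5)
# (cam, on_carriage, fixture pt, pixel)
h=.032;c=.028
D=[('scene',0,(0,-h,.066),S(302,372)),('scene',0,(.028,-h,.066),S(372,395)),
('scene',1,(-.096,-c,.066),S(85,190)),('scene',1,(0,-c,.066),S(203,272)),('scene',1,(0,-c,.022),S(208,352)),('scene',1,(0,c,.066),S(274,240)),
('top',0,(0.028,-h,.066),Tt(222,104)),('top',0,(0,-h,.066),Tt(282,101)),('top',0,(0,h,.066),Tt(287,238)),('top',0,(0.028,h,.066),Tt(228,240)),
('top',1,(-.096,-c,.066),Tt(655,81)),('top',1,(-.096,c,.066),Tt(662,188)),('top',1,(0,c,.066),Tt(472,203)),('top',1,(0,-c,.066),Tt(468,93))]
def res(p,full=False):
    fx,fy,yaw,xf=p[:4];r=[]
    for n,on,P,px in D:
        P=np.array(P,float)
        if on:P[0]+=xf
        r.append(proj(f2w(P,fx,fy,yaw),n)[0]-px)
    return np.array(r) if full else np.ravel(r)
s=least_squares(res,[.59,.12,1.57,-.1],loss='soft_l1')
print(s.x,np.degrees(s.x[2])); print(np.round(res(s.x,True),1))
np.save('fit.npy',s.x)
E
```

```text
[ 0.58102059  0.16064763  1.68465931 -0.08932984] 96.52386819961009
[[-0.1 -1.3]
 [-6.3  0.1]
 [-0.8 -0.7]
 [-2.1  0.2]
 [-3.2 -1.8]
 [ 1.1 -1.3]
 [-0.4  1.4]
 [-1.   0.9]
 [-0.2 -0.9]
 [ 0.1 -0.2]
 [-0.7 -0.5]
 [ 0.1  0.2]
 [-0.8  0.9]
 [-1.9  0.7]]
```

```bash
cat > ov.py <<'E'
from h import *
def box(x0,x1,y0,y1,z0,z1):
    V=np.array([[x,y,z] for x in(x0,x1) for y in (y0,y1) for z in (z0,z1)],float)
    E=[(i,j) for i in range(8) for j in range(i) if bin(i^j).count('1')==1]
    return V,E
def overlay(img,n,p,crop,sc,name):
    fx,fy,yaw,xf=p[:4]
    x0,y0,w,h=crop
    a=cv2.resize(img[y0:y0+h,x0:x0+w],None,fx=sc,fy=sc,interpolation=cv2.INTER_CUBIC)
    for (V,E),col in [(box(0,.028,-.032,.032,.022,.066),(0,0,255)),(box(xf-.096,xf,-.028,.028,.022,.066),(0,255,0)),(box(-.238,0,-.015,.015,.0219,.022),(255,0,0))]:
        q=(proj(f2w(V,fx,fy,yaw),n)-[x0,y0]+.5)*sc-.5
        for i,j in E: cv2.line(a,tuple(np.int32(q[i])),tuple(np.int32(q[j])),col,1)
    cv2.imwrite(name,a)
E
python3 - <<'E'
from ov import *
p=np.load('fit.npy')
overlay(cv2.imread('pics/scene0.png'),'scene',p,(285,180,120,120),5,'pics/os.png')
overlay(cv2.imread('pics/top0.png'),'top',p,(205,155,150,60),5,'pics/ot.png')
E
```

```text
(no output)
```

View pics/os.png

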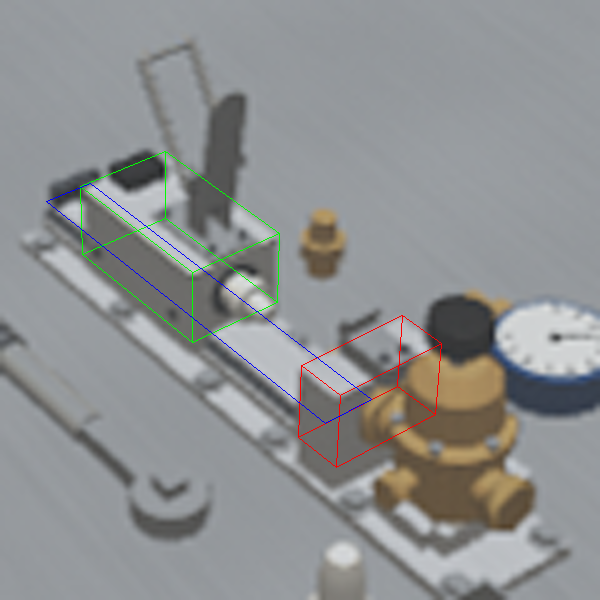

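View pics/ot.png

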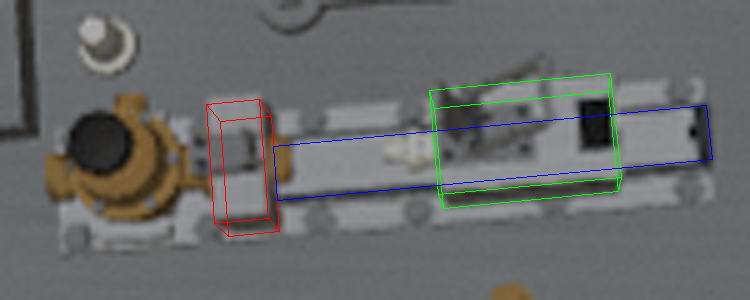

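```bash
cat > fit2.py <<'E'
from ov import *
S=lambda U,V:(285+(U+.5)/5-.5,180+(V+.5)/5-.5)
Tt=lambda U,V:(205+(U+.5)/5.3333-.5,155+(V+.5)/5.3333-.5)
h=.032;c=.028
D=[('scene',0,(0,-h,.066),S(302,370)),('scene',0,(.028,-h,.066),S(338,396)),
('scene',1,(-.096,-c,.066),S(85,190)),('scene',1,(0,-c,.066),S(203,272)),('scene',1,(0,-c,.022),S(208,352)),('scene',1,(0,c,.066),S(274,240)),
('top',0,(0.028,-h,.066),Tt(222,104)),('top',0,(0,-h,.066),Tt(282,101)),('top',0,(0,h,.066),Tt(287,238)),('top',0,(0.028,h,.066),Tt(228,240)),
('top',1,(-.096,-c,.066),Tt(655,81)),('top',1,(-.096,c,.066),Tt(662,188)),('top',1,(0,c,.066),Tt(472,203)),('top',1,(0,-c,.066),Tt(468,93))]
def res(p,full=False):
    fx,fy,yaw,xf=p[:4];r=[]
    for n,on,P,px in D:
        P=np.array(P,float)
        if on:P[0]+=xf
        o=np.array(p[4:6]) if n=='scene' else np.array(p[6:8])
        r.append(proj(f2w(P,fx,fy,yaw),n)[0]+o-px)
    r=np.array(r)
    return r if full else np.r_[r.ravel(),np.array(p[4:])/2]
s=least_squares(res,[.59,.12,1.57,-.1,0,0,0,0],loss='soft_l1')
print(np.round(s.x,4),np.degrees(s.x[2])); print(np.round(res(s.x,True),1).tolist())
np.save('fit.npy',s.x)
p=s.x
overlay(cv2.imread('pics/scene0.png'),'scene',p,(285,180,120,120),5,'pics/os2.png')
overlay(cv2.imread('pics/top0.png'),'top',p,(205,155,150,60),5,'pics/ot2.png')
E
python3 fit2.py
```

```text
[ 0.5815  0.1601  1.6743 -0.0892  0.6     0.9142  0.3266 -0.4573] 95.9277127604893
[[0.2, -0.2], [0.6, 0.7], [0.1, -0.1], [-1.5, 0.9], [-2.6, -1.1], [1.8, -0.5], [0.3, 0.6], [-0.3, 0.3], [0.2, -1.5], [0.5, -0.9], [-0.1, -0.4], [0.6, 0.3], [-0.4, 0.6], [-1.3, 0.4]]
```

View pics/os2.png

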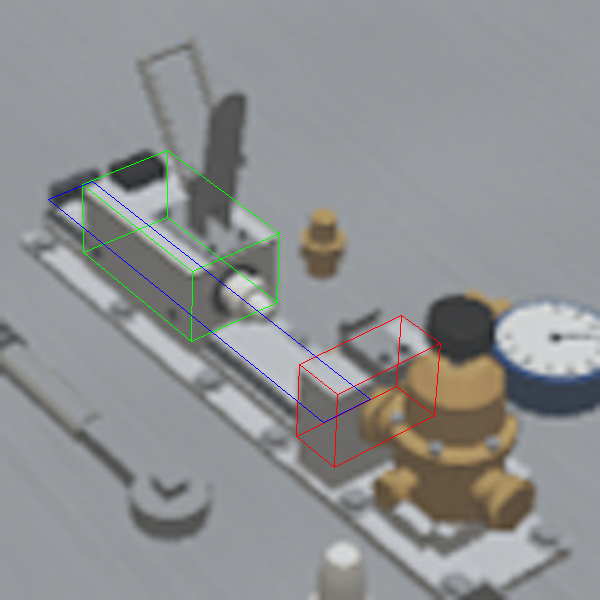

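View pics/ot2.png

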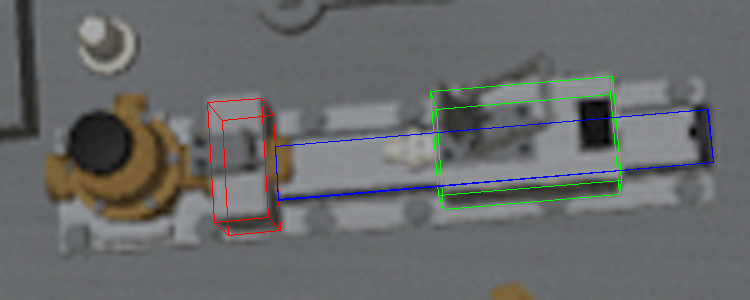

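Run:
```python
from h import *
S=lambda U,V:(285+(U+.5)/5-.5,180+(V+.5)/5-.5)
Tt=lambda U,V:(205+(U+.5)/5.3333-.5,155+(V+.5)/5.3333-.5)
p=np.load('fit.npy');print(p[:4])
def tri(a,b):
    pa=cv2.undistortPoints(np.array([[a]]),CI['scene']['K'],CI['scene']['D'])[0].T
    pb=cv2.undistortPoints(np.array([[b]]),CI['top']['K'],CI['top']['D'])[0].T
    X=cv2.triangulatePoints(np.array(CI['scene']['camera_from_world'])[:3],np.array(CI['top']['camera_from_world'])[:3],pa,pb)
    return (X[:3]/X[3])[:,0]
def w2f(w,yaw=None):
    fx,fy,y=p[:3]; y=yaw or y
    d=w-[fx,fy,0]; return np.round([np.cos(y)*d[0]+np.sin(y)*d[1],-np.sin(y)*d[0]+np.cos(y)*d[1],d[2]],4)
for nm,a,b in [('bar-y',S(140,62),Tt(578,66)),('bar+y',S(195,42),Tt(583,128)),('handle tip',S(234,97),Tt(478,98)),('plate0',S(302,372),Tt(282,101)),('carrback',S(85,190),Tt(655,81)),('carrfront',S(274,240),Tt(472,203)), ('nose',S(270,308),Tt(412,160)),('knob',S(460,310),Tt(108,150)),('nipple',S(322,215),Tt(545,305))]:
    try:
        w=tri(a,b);print(nm,np.round(w,4),w2f(w), np.round(proj(w,'scene')[0]-a,1),np.round(proj(w,'top')[0]-b,1))
    except Exception as e: print(e)
```

```text
[ 0.58148169  0.16009535  1.67425443 -0.08918099]
bar-y [0.6138 0.0147 0.1557] [-0.148  -0.0171  0.1557] [-0. -0.] [-0.  0.]
bar+y [0.5832 0.0131 0.1577] [-0.1464  0.0135  0.1577] [-0.8 -0.2] [-0.5  0.7]
handle tip [0.5942 0.0624 0.1557] [-0.0985 -0.0026  0.1557] [-2.  -0.4] [-1.3  1.6]
plate0 [0.6144 0.1635 0.0625] [ 0.     -0.0331  0.0625] [-0.9 -0.1] [-0.5  0.6]
carrback [ 0.6283 -0.0215  0.0629] [-0.1855 -0.0278  0.0629] [-0.5 -0.1] [-0.3  0.4]
carrfront [0.5661 0.0672 0.0621] [-0.0908  0.0249  0.0621] [-0.2 -0. ] [-0.1  0.1]
nose [0.5893 0.099  0.0484] [-0.0616 -0.0015  0.0484] [-0.4 -0.1] [-0.3  0.3]
knob [0.5763 0.2316 0.1285] [ 0.0717 -0.0022  0.1285] [-0.4 -0. ] [-0.2  0.2]
nipple [0.5164 0.0329 0.04  ] [-0.1198  0.0779  0.04  ] [-1.4 -0.2] [-0.9  1.1]
```

{"name": "send_rows", "arguments": {
  "motion": [
    {"dp": [0.0375,0.0417,0],"angular": [0,0,0.14],"hand": 1},
    {"dp": [0.0375,0.0417,0],"angular": [0,0,0.14],"hand": 1},
    {"dp": [0.0375,0.0417,0],"angular": [0,0,0.14],"hand": 1},
    {"dp": [0.0375,0.0417,0],"angular": [0,0,0.14],"hand": 1},
    {"dp": [0.0375,0.0417,0],"angular": [0,0,0.14],"hand": 1},
    {"dp": [0.0375,0.0417,0],"angular": [0,0,0.14],"hand": 1},
    {"dp": [0.0375,0.0417,0],"angular": [0,0,0.14],"hand": 1},
    {"dp": [0.0375,0.0417,0],"angular": [0,0,0.14],"hand": 1},
    {"dp": [0.0375,0.0417,0],"angular": [0,0,0.14],"hand": 1},
    {"dp": [0.0375,0.0417,0],"angular": [0,0,0.143],"hand": 1}
  ]
}}

```text
time: 2.85
ee_pos: [0.5299, -0.1355, 0.2455]
orientation: [0.999, 0.054, 0.0, 0.0]
force: [0.8, -0.4, 0.1]
width: -0.0001
```

{"name": "send_rows", "arguments": {
  "motion": [
    {"dp": [0.0375,0.0417,0],"angular": [0.13,0.0135,0],"hand": 1},
    {"dp": [0.0375,0.0417,0],"angular": [0.13,0.0135,0],"hand": 1},
    {"dp": [0,0,-0.04],"angular": [0.13,0.0135,0],"hand": 1},
    {"dp": [0,0,-0.04],"angular": [0.13,0.0135,0],"hand": 1},
    {"dp": [0,0,0],"angular": [0,0,0],"hand": 1}
  ]
}}

```text
time: 3.48
ee_pos: [0.6011, -0.054, 0.1603]
orientation: [0.964, 0.047, -0.018, -0.26]
force: [0.0, -0.4, 0.4]
width: 0.0
```

```bash
cat >> h.py <<'E'
from scipy.spatial.transform import Rotation as R
PF=np.load('fit.npy')
def w2f(w):
    fx,fy,y=PF[:3]; d=np.asarray(w)-[fx,fy,0]; return np.round([np.cos(y)*d[0]+np.sin(y)*d[1],-np.sin(y)*d[0]+np.cos(y)*d[1],d[2]],4)
def st():
    s=arm.state(); m=R.from_quat(s['orientation']).as_matrix()
    print('t',round(s['time'],2),'pos',np.round(s['ee_pos'],4),'fix',w2f(s['ee_pos']),'F',np.round(s['force'],1),'w',round(s['width'],4)); print('toolx',np.round(m[:,0],3),'toolz',np.round(m[:,2],3),'j',np.round(s['joints'],2))
E
python3 - <<'E'
from h import *
st()
cv2.imwrite('pics/s1.png',cv2.resize(arm.camera('scene')[100:300,230:430,::-1],(600,600)))
E
```

```text
t 3.48 pos [ 0.6011 -0.054   0.1603] fix [-0.2149  0.0026  0.1603] F [ 0.  -0.4  0.4] w 0.0
toolx [ 0.995  0.101 -0.009] toolz [-0.059  0.5   -0.864] j [-0.5   0.46  1.48  0.42  1.53 -0.68]
```

View pics/s1.png

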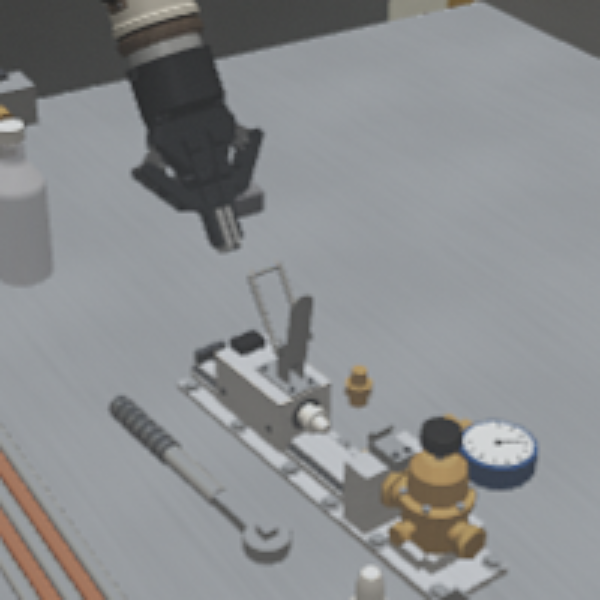

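The tool is tilted and behind the carriage: fingertips at about (228,245) in the crop, with the bail still tipped back at (268,270). Descending behind the carriage's back face.

{"name": "send_rows", "arguments": {
  "motion": [
    {"dp": [0.001,0,-0.03],"angular": [0,0,0],"hand": 1},
    {"dp": [0.0015,0,-0.03],"angular": [0,0,0],"hand": 1},
    {"dp": [0,0,-0.025],"angular": [0,0,0],"hand": 1},
    {"dp": [0,0,-0.015],"angular": [0,0,0],"hand": 1},
    {"dp": [0,0,-0.007],"angular": [0,0,0],"hand": 1},
    {"dp": [0,0,0],"angular": [0,0,0],"hand": 1}
  ]
}}

```text
time: 4.28
ee_pos: [0.6065, -0.0537, 0.0586]
orientation: [0.965, 0.05, -0.013, -0.258]
force: [0.2, -0.9, 0.8]
width: 0.0001
```

Run:
```python
from h import *
st()
cv2.imwrite('pics/s2.png',cv2.resize(arm.camera('scene')[150:270,270:390,::-1],(600,600),interpolation=cv2.INTER_CUBIC))
```

```text
t 4.28 pos [ 0.6065 -0.0537  0.0586] fix [-0.2152 -0.0028  0.0586] F [ 0.2 -0.9  0.8] w 0.0001
toolx [0.995 0.103 0.   ] toolz [-0.051  0.496 -0.867] j [-0.49  0.6   1.5   0.43  1.37 -0.76]
```

View pics/s2.png

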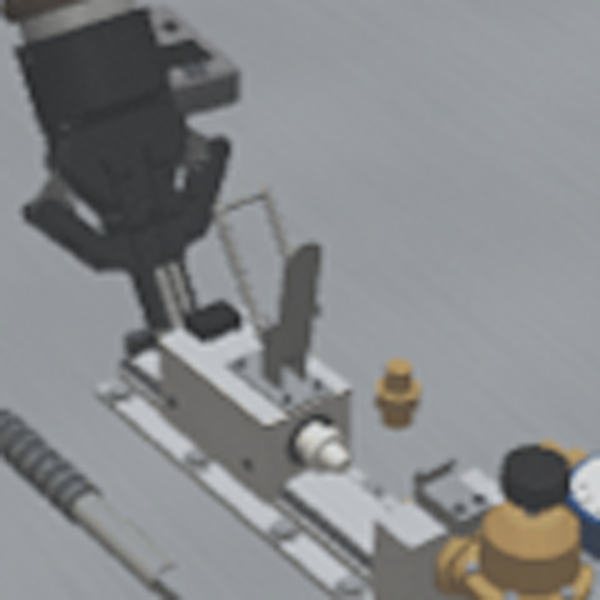

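Fingers are down between the rear stop and the carriage's back face (tips near (165,330)); the bail is clear. Pushing now.

{"name": "send_rows", "arguments": {
  "motion": [
    {"dp": [-0.0004,0.004,-0.002],"angular": [0,0,0],"hand": 1},
    {"dp": [-0.0004,0.004,-0.002],"angular": [0,0,0],"hand": 1},
    {"dp": [-0.0004,0.004,0],"angular": [0,0,0],"hand": 1},
    {"dp": [-0.0004,0.004,0],"angular": [0,0,0],"hand": 1},
    {"dp": [-0.0004,0.004,0],"angular": [0,0,0],"hand": 1},
    {"dp": [-0.0004,0.004,0],"angular": [0,0,0],"hand": 1},
    {"dp": [-0.0004,0.004,0],"angular": [0,0,0],"hand": 1},
    {"dp": [-0.0004,0.004,0],"angular": [0,0,0],"hand": 1}
  ]
}}

```text
time: 5.32
ee_pos: [0.6031, -0.0214, 0.0543]
orientation: [0.965, 0.05, -0.013, -0.258]
force: [0.7, -3.4, -0.5]
width: -0.0003
```

Run:
```python
from h import *
st()
```

```text
t 5.33 pos [ 0.6031 -0.0214  0.0543] fix [-0.1828 -0.0027  0.0543] F [ 0.7 -3.4 -0.5] w -0.0003
toolx [ 0.995  0.103 -0.   ] toolz [-0.052  0.497 -0.866] j [-0.45  0.58  1.54  0.45  1.34 -0.73]
```

{"name": "send_rows", "arguments": {
  "motion": [
    {"dp": [-0.0004,0.004,0],"angular": [0,0,0],"hand": 1},
    {"dp": [-0.0004,0.004,0],"angular": [0,0,0],"hand": 1},
    {"dp": [-0.0004,0.004,0],"angular": [0,0,0],"hand": 1},
    {"dp": [-0.0004,0.004,0],"angular": [0,0,0],"hand": 1},
    {"dp": [-0.0004,0.004,0],"angular": [0,0,0],"hand": 1},
    {"dp": [-0.0004,0.004,0],"angular": [0,0,0],"hand": 1},
    {"dp": [-0.0004,0.004,0],"angular": [0,0,0],"hand": 1}
  ]
}}

```text
time: 6.2
ee_pos: [0.6003, 0.0066, 0.0543]
orientation: [0.965, 0.05, -0.013, -0.258]
force: [-0.7, -3.7, -0.2]
width: -0.0001
```

Run:
```python
from h import *
st()
cv2.imwrite('pics/s3.png',cv2.resize(arm.camera('scene')[170:290,280:400,::-1],(600,600),interpolation=cv2.INTER_CUBIC))
cv2.imwrite('pics/t3.png',cv2.resize(arm.camera('top')[140:230,200:360,::-1],(800,450),interpolation=cv2.INTER_CUBIC))
```

```text
t 6.2 pos [0.6003 0.0066 0.0543] fix [-0.1546 -0.0028  0.0543] F [-0.7 -3.7 -0.2] w -0.0001
toolx [ 0.995  0.103 -0.   ] toolz [-0.052  0.497 -0.866] j [-0.41  0.56  1.57  0.47  1.31 -0.71]
```

View pics/s3.png

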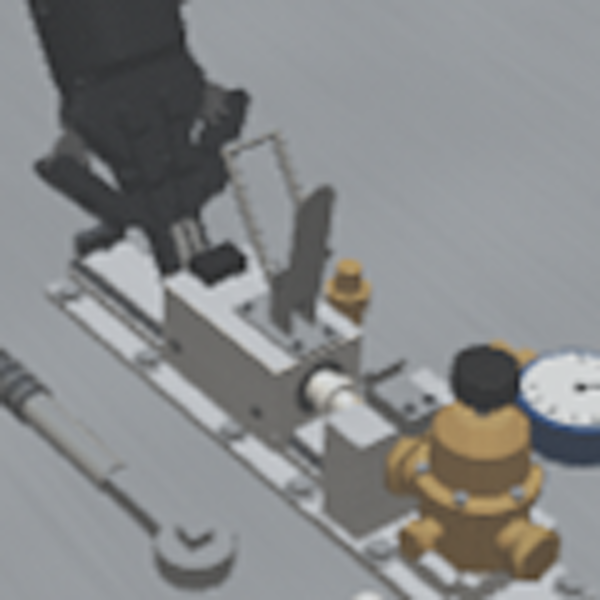

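View pics/t3.png

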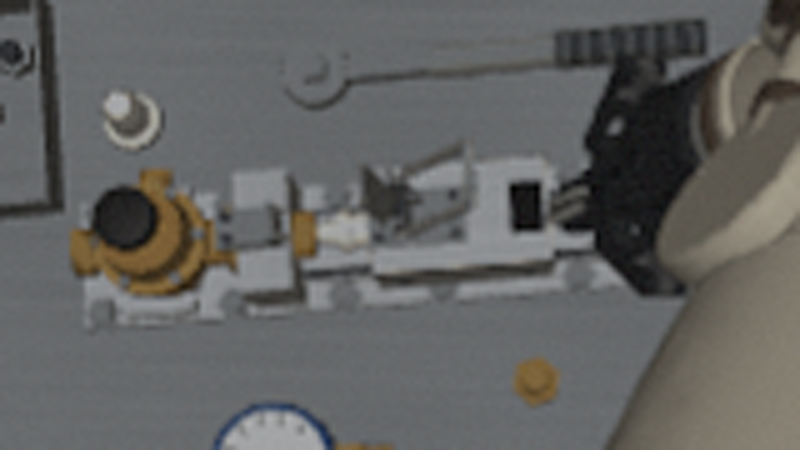

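The plug's nose (345,230 in the top crop) is right at the port (305,235), so about 12 mm are left. Going slowly from here.

{"name": "send_rows", "arguments": {
  "motion": [
    {"dp": [-0.0002,0.0015,0],"angular": [0,0,0],"hand": 1},
    {"dp": [-0.0002,0.0015,0],"angular": [0,0,0],"hand": 1},
    {"dp": [-0.0001,0.001,0],"angular": [0,0,0],"hand": 1},
    {"dp": [-0.0001,0.001,0],"angular": [0,0,0],"hand": 1}
  ]
}}

```text
time: 6.8
ee_pos: [0.5998, 0.0113, 0.0544]
orientation: [0.965, 0.05, -0.013, -0.258]
force: [0.0, -3.1, -0.4]
width: -0.0001
```

{"name": "send_rows", "arguments": {
  "motion": [
    {"dp": [-0.0001,0.001,0],"angular": [0,0,0],"hand": 1},
    {"dp": [-0.0001,0.001,0],"angular": [0,0,0],"hand": 1}
  ]
}}

```text
time: 7.05
ee_pos: [0.5995, 0.0134, 0.0543]
orientation: [0.965, 0.05, -0.013, -0.258]
force: [1.2, -1.9, -0.8]
width: -0.0002
```

{"name": "send_rows", "arguments": {
  "motion": [
    {"dp": [-0.0001,0.001,0],"angular": [0,0,0],"hand": 1}
  ]
}}

```text
time: 7.18
ee_pos: [0.5994, 0.0144, 0.0543]
orientation: [0.965, 0.05, -0.013, -0.258]
force: [0.4, -3.0, -0.3]
width: 0.0
```

{"name": "send_rows", "arguments": {
  "motion": [
    {"dp": [-0.0001,0.001,0],"angular": [0,0,0],"hand": 1}
  ]
}}

```text
time: 7.3
ee_pos: [0.5994, 0.0154, 0.0543]
orientation: [0.965, 0.05, -0.013, -0.258]
force: [1.5, -3.8, -0.7]
width: -0.0003
```

{"name": "send_rows", "arguments": {
  "motion": [
    {"dp": [0,0.0005,0],"angular": [0,0,0],"hand": 1}
  ]
}}

```text
time: 7.42
ee_pos: [0.5993, 0.0159, 0.0543]
orientation: [0.965, 0.05, -0.013, -0.258]
force: [0.3, -3.7, -0.7]
width: -0.0001
```

{"name": "send_rows", "arguments": {
  "motion": [
    {"dp": [-0.0001,0.0005,0],"angular": [0,0,0],"hand": 1}
  ]
}}

```text
time: 7.55
ee_pos: [0.5993, 0.0164, 0.0543]
orientation: [0.965, 0.05, -0.013, -0.258]
force: [1.2, -3.4, -0.3]
width: -0.0
```

{"name": "send_rows", "arguments": {
  "motion": [
    {"dp": [0,0.0005,0],"angular": [0,0,0],"hand": 1}
  ]
}}

```text
time: 7.68
ee_pos: [0.5992, 0.0169, 0.0543]
orientation: [0.965, 0.05, -0.013, -0.258]
force: [0.3, -3.1, -1.0]
width: 0.0001
```

{"name": "send_rows", "arguments": {
  "motion": [
    {"dp": [-0.0001,0.0005,0],"angular": [0,0,0],"hand": 1}
  ]
}}

```text
time: 7.8
ee_pos: [0.5991, 0.0174, 0.0543]
orientation: [0.965, 0.05, -0.013, -0.258]
force: [0.9, -1.9, -0.3]
width: 0.0002
```

{"name": "send_rows", "arguments": {
  "motion": [
    {"dp": [0,0.0004,0],"angular": [0,0,0],"hand": 1},
    {"dp": [-0.0001,0.0004,0],"angular": [0,0,0],"hand": 1}
  ]
}}

```text
time: 8.05
ee_pos: [0.5991, 0.0182, 0.0543]
orientation: [0.965, 0.05, -0.013, -0.258]
force: [1.2, -2.6, -1.2]
width: 0.0001
```

{"name": "send_rows", "arguments": {
  "motion": [
    {"dp": [0,0.0004,0],"angular": [0,0,0],"hand": 1},
    {"dp": [-0.0001,0.0004,0],"angular": [0,0,0],"hand": 1}
  ]
}}

```text
time: 8.3
ee_pos: [0.599, 0.019, 0.0543]
orientation: [0.965, 0.05, -0.013, -0.258]
force: [1.6, -2.3, 0.2]
width: -0.0001
```

{"name": "send_rows", "arguments": {
  "motion": [
    {"dp": [0,0.0004,0],"angular": [0,0,0],"hand": 1},
    {"dp": [-0.0001,0.0004,0],"angular": [0,0,0],"hand": 1}
  ]
}}

```text
time: 8.55
ee_pos: [0.5989, 0.0198, 0.0543]
orientation: [0.965, 0.05, -0.013, -0.258]
force: [1.4, -3.0, 0.9]
width: 0.0001
```

{"name": "send_rows", "arguments": {
  "motion": [
    {"dp": [0,0.0004,0],"angular": [0,0,0],"hand": 1},
    {"dp": [-0.0001,0.0004,0],"angular": [0,0,0],"hand": 1}
  ]
}}

```text
time: 8.8
ee_pos: [0.5988, 0.0206, 0.0543]
orientation: [0.965, 0.05, -0.013, -0.258]
force: [0.8, -3.3, -0.8]
width: -0.0002
```

{"name": "send_rows", "arguments": {
  "motion": [
    {"dp": [0,0.0004,0],"angular": [0,0,0],"hand": 1},
    {"dp": [-0.0001,0.0004,0],"angular": [0,0,0],"hand": 1}
  ]
}}

```text
time: 9.05
ee_pos: [0.5988, 0.021, 0.0543]
orientation: [0.965, 0.05, -0.013, -0.258]
force: [0.6, -5.6, -0.0]
width: -0.0001
```

Contact is starting: the force rose to 5.6 N and the tool stopped following fully.

{"name": "send_rows", "arguments": {
  "motion": [
    {"dp": [0,0.0004,0],"angular": [0,0,0],"hand": 1}
  ]
}}

```text
time: 9.18
ee_pos: [0.5988, 0.021, 0.0543]
orientation: [0.965, 0.05, -0.013, -0.257]
force: [0.7, -7.0, 0.8]
width: -0.0001
```

{"name": "send_rows", "arguments": {
  "motion": [
    {"dp": [0,0.0004,0],"angular": [0,0,0],"hand": 1}
  ]
}}

```text
time: 9.3
ee_pos: [0.5989, 0.021, 0.0544]
orientation: [0.965, 0.05, -0.013, -0.257]
force: [0.8, -7.0, 0.8]
width: 0.0001
```

{"name": "send_rows", "arguments": {
  "motion": [
    {"dp": [0,0.0005,0],"angular": [0,0,0],"hand": 1}
  ]
}}

```text
time: 9.43
ee_pos: [0.5988, 0.0211, 0.0543]
orientation: [0.965, 0.05, -0.013, -0.257]
force: [-0.9, -9.8, 0.6]
width: -0.0
```

{"name": "send_rows", "arguments": {
  "motion": [
    {"dp": [0,0.0005,0],"angular": [0,0,0],"hand": 1},
    {"dp": [0,0,0],"angular": [0,0,0],"hand": 1}
  ]
}}

```text
time: 9.68
ee_pos: [0.5988, 0.0211, 0.0543]
orientation: [0.965, 0.05, -0.013, -0.256]
force: [-0.6, -10.3, 1.4]
width: 0.0001
```

{"name": "send_rows", "arguments": {
  "motion": [
    {"dp": [0,0.0004,0],"angular": [0,0,0],"hand": 1},
    {"dp": [0,0,0],"angular": [0,0,0],"hand": 1},
    {"dp": [0,0,0],"angular": [0,0,0],"hand": 1}
  ]
}}

```text
time: 10.05
ee_pos: [0.5989, 0.0212, 0.0543]
orientation: [0.965, 0.05, -0.013, -0.256]
force: [-0.5, -10.8, 2.3]
width: 0.0001
```

Run:
```python
from h import *
st()
cv2.imwrite('pics/s4.png',cv2.resize(arm.camera('scene')[170:290,280:400,::-1],(600,600),interpolation=cv2.INTER_CUBIC))
cv2.imwrite('pics/t4.png',cv2.resize(arm.camera('top')[140:230,200:360,::-1],(800,450),interpolation=cv2.INTER_CUBIC))
```

```text
t 10.05 pos [0.5989 0.0212 0.0543] fix [-0.14   -0.003   0.0543] F [ -0.5 -10.8   2.3] w 0.0001
toolx [0.995 0.103 0.   ] toolz [-0.051  0.493 -0.869] j [-0.39  0.55  1.59  0.47  1.3  -0.69]
```

View pics/s4.png

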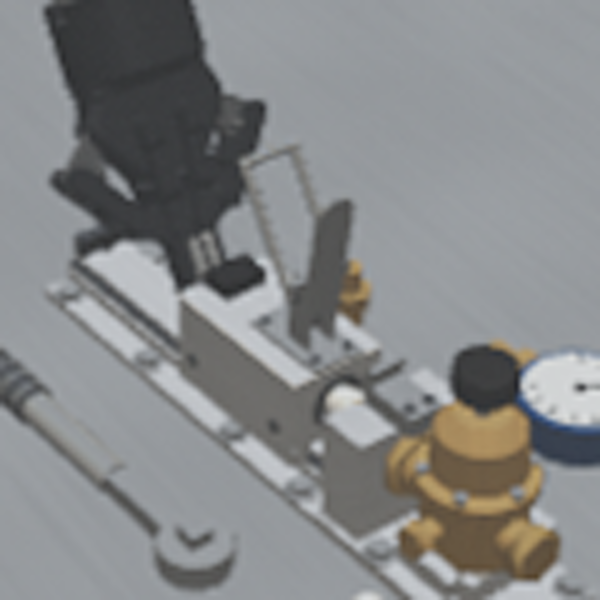

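View pics/t4.png

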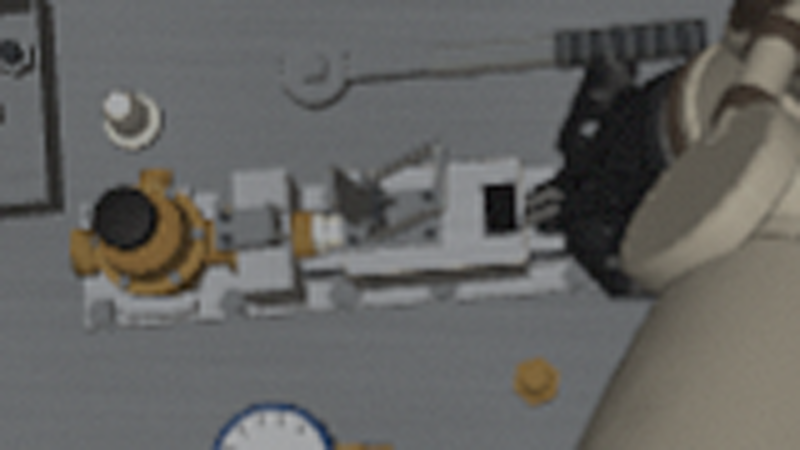

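The shoulder now sits on the port at (325,230) in the top crop. I'll add a little push for margin.

{"name": "send_rows", "arguments": {
  "motion": [
    {"dp": [0,0.0006,0],"angular": [0,0,0],"hand": 1},
    {"dp": [0,0,0],"angular": [0,0,0],"hand": 1},
    {"dp": [0,0,0],"angular": [0,0,0],"hand": 1}
  ]
}}

```text
time: 10.52
ee_pos: [0.5989, 0.0212, 0.0543]
orientation: [0.965, 0.05, -0.013, -0.256]
force: [-1.7, -13.4, 1.6]
width: -0.0
```

{"name": "send_rows", "arguments": {
  "motion": [
    {"dp": [0.0005,-0.005,0],"angular": [0,0,0],"hand": 1},
    {"dp": [0.001,-0.01,0],"angular": [0,0,0],"hand": 1},
    {"dp": [0.0015,-0.015,0.01],"angular": [0,0,0],"hand": 1},
    {"dp": [0,0,0.033],"angular": [-0.13,-0.0135,0],"hand": 1},
    {"dp": [0,0,0.033],"angular": [-0.13,-0.0135,0],"hand": 1},
    {"dp": [0,0,0.033],"angular": [-0.13,-0.0135,0],"hand": 1},
    {"dp": [0,0,0],"angular": [-0.13,-0.0135,0],"hand": 1},
    {"dp": [0,0,0],"angular": [0,0,0],"hand": 1}
  ]
}}

```text
time: 11.52
ee_pos: [0.6017, -0.0044, 0.1645]
orientation: [0.999, 0.053, 0.0, -0.0]
force: [-0.7, -0.4, 0.4]
width: 0.0002
```

Run:
```python
from h import *
st()
cv2.imwrite('pics/s5.png',cv2.resize(arm.camera('scene')[150:270,280:400,::-1],(600,600),interpolation=cv2.INTER_CUBIC))
cv2.imwrite('pics/t5.png',cv2.resize(arm.camera('top')[140:230,200:360,::-1],(800,450),interpolation=cv2.INTER_CUBIC))
```

```text
t 11.53 pos [ 0.6017 -0.0044  0.1645] fix [-0.1657 -0.0031  0.1645] F [-0.7 -0.4  0.4] w 0.0002
toolx [0.994 0.106 0.001] toolz [ 0.001  0.001 -1.   ] j [-0.21  0.3   1.6   0.    1.25 -0.31]
```

View pics/s5.png

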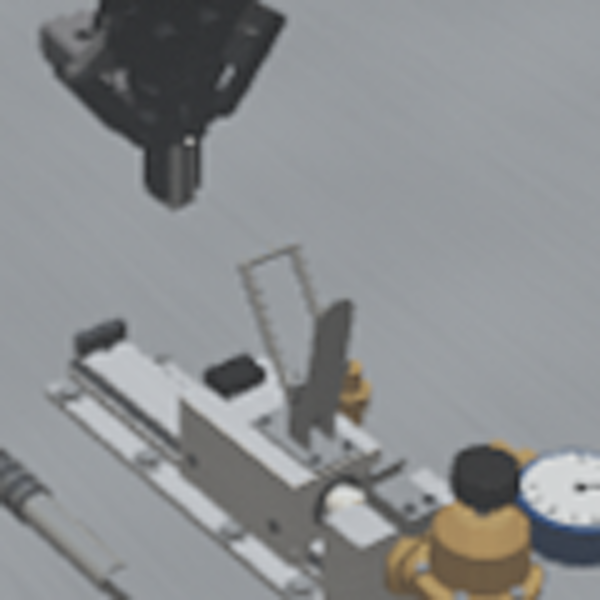

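View pics/t5.png

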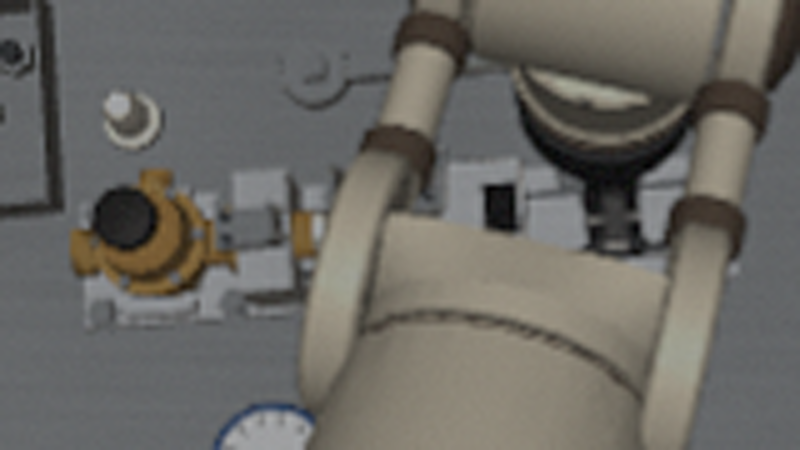

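```bash
cat >> h.py <<'E'
def onplane(px,cam='scene',yf=0.):
    T=np.array(CI[cam]['camera_from_world']);Ti=np.linalg.inv(T)
    u=cv2.undistortPoints(np.array([[px]],float),CI[cam]['K'],CI[cam]['D'])[0,0]
    o=Ti[:3,3]; d=Ti[:3,:3]@np.r_[u,1]
    n=np.array([-np.sin(PF[2]),np.cos(PF[2]),0]); p0=np.r_[PF[:2],0]+n*yf
    t=n@(p0-o)/(n@d); return w2f(o+t*d)
E
python3 - <<'E'
from h import *
S=lambda U,V:(280+(U+.5)/5-.5,150+(V+.5)/5-.5)
for k,a in [('bar',(270,257)),('handle tip',(343,301)),('fingertip',(175,207)),('deckback -y',(182,400))]: print(k,onplane(S(*a),yf=-.028 if 'deck' in k else 0))
E
```

```text
bar [-0.0852 -0.      0.1547]
handle tip [-0.0302 -0.      0.1583]
fingertip [-0.1629  0.      0.1453]
deckback -y [-0.1191 -0.028   0.0621]
```

{"name": "send_rows", "arguments": {
  "motion": [
    {"dp": [-0.003,0.018,0],"angular": [0,0,0],"hand": 1},
    {"dp": [-0.003,0.018,0],"angular": [0,0,0],"hand": 1},
    {"dp": [-0.003,0.018,0],"angular": [0,0,0],"hand": 1},
    {"dp": [-0.0005,0.005,0],"angular": [0,0,0],"hand": 1},
    {"dp": [-0.0005,0.005,0],"angular": [0,0,0],"hand": 1},
    {"dp": [-0.0005,0.005,0],"angular": [0,0,0],"hand": 1},
    {"dp": [-0.0005,0.005,0.001],"angular": [0,0,0],"hand": 1},
    {"dp": [-0.0005,0.005,0.001],"angular": [0,0,0],"hand": 1}
  ]
}}

```text
time: 12.62
ee_pos: [0.5901, 0.0733, 0.1654]
orientation: [0.999, 0.051, 0.0, 0.0]
force: [-0.5, 0.5, -0.0]
width: 0.0006
```

Run:
```python
from h import *
st()
cv2.imwrite('pics/s6.png',cv2.resize(arm.camera('scene')[150:270,280:400,::-1],(600,600),interpolation=cv2.INTER_CUBIC))
```

```text
t 12.62 pos [0.5901 0.0733 0.1654] fix [-0.0872  0.0004  0.1654] F [-0.5  0.5 -0. ] w 0.0006
toolx [0.995 0.103 0.   ] toolz [ 0. -0. -1.] j [-0.08  0.28  1.62 -0.    1.24 -0.18]
```

View pics/s6.png

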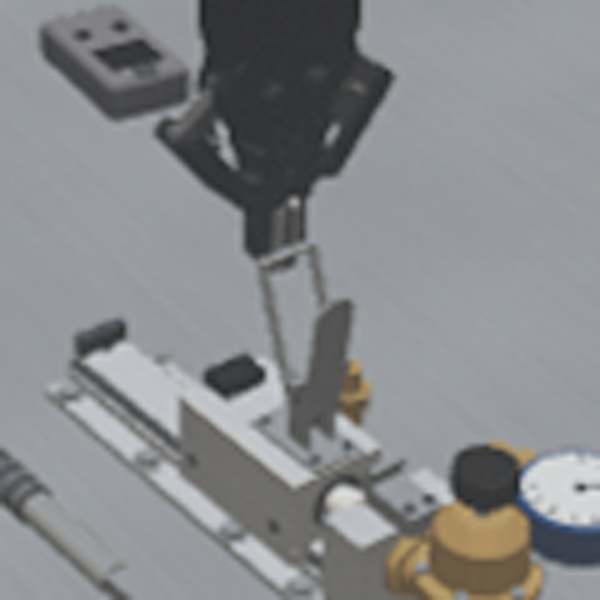

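The bar (288,253) is riding on the fingers just above the tip and has already moved forward. Continuing past upright while rising over the handle's end.

{"name": "send_rows", "arguments": {
  "motion": [
    {"dp": [-0.0005,0.005,0.0013],"angular": [0,0,0],"hand": 1},
    {"dp": [-0.0005,0.005,0.0013],"angular": [0,0,0],"hand": 1},
    {"dp": [-0.0005,0.005,0.0013],"angular": [0,0,0],"hand": 1},
    {"dp": [-0.0005,0.005,0.0013],"angular": [0,0,0],"hand": 1},
    {"dp": [-0.0005,0.005,0.0013],"angular": [0,0,0],"hand": 1},
    {"dp": [-0.0005,0.005,0.0013],"angular": [0,0,0],"hand": 1},
    {"dp": [-0.0005,0.005,0],"angular": [0,0,0],"hand": 1}
  ]
}}

```text
time: 13.55
ee_pos: [0.5866, 0.1085, 0.1733]
orientation: [0.999, 0.051, 0.0, 0.0]
force: [0.5, 0.9, -0.1]
width: 0.0003
```

Run:
```python
from h import *
st()
cv2.imwrite('pics/s7.png',cv2.resize(arm.camera('scene')[150:270,280:400,::-1],(600,600),interpolation=cv2.INTER_CUBIC))
```

```text
t 13.55 pos [0.5866 0.1085 0.1733] fix [-0.0518  0.0002  0.1733] F [ 0.5  0.9 -0.1] w 0.0003
toolx [0.995 0.103 0.   ] toolz [ 0.  0. -1.] j [-0.02  0.28  1.61  0.    1.26 -0.12]
```

View pics/s7.png

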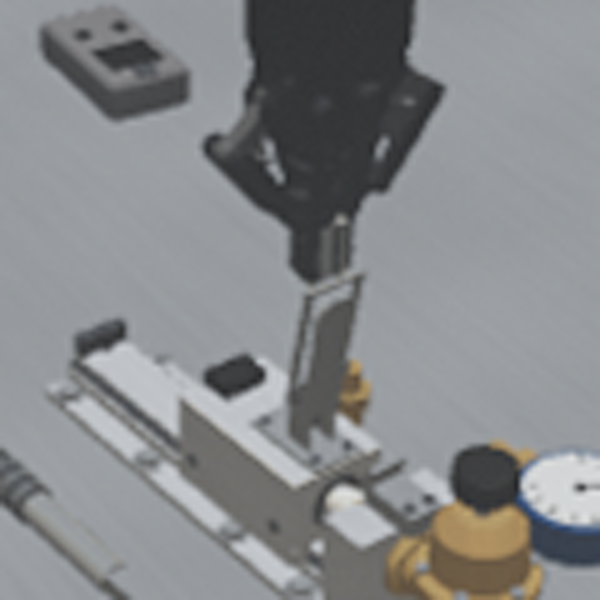

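{"name": "send_rows", "arguments": {
  "motion": [
    {"dp": [-0.0005,0.005,0],"angular": [0,0,0],"hand": 1},
    {"dp": [-0.0005,0.005,0],"angular": [0,0,0],"hand": 1},
    {"dp": [-0.0005,0.005,0],"angular": [0,0,0],"hand": 1},
    {"dp": [0,0,0],"angular": [0,0,0],"hand": 1},
    {"dp": [0,0,0.0],"angular": [0,0,0],"hand": 1}
  ]
}}

```text
time: 14.22
ee_pos: [0.5851, 0.1231, 0.1731]
orientation: [0.999, 0.052, 0.0, 0.0]
force: [0.5, 0.1, -0.4]
width: 0.0002
```

Run:
```python
from h import *
st()
cv2.imwrite('pics/s8.png',cv2.resize(arm.camera('scene')[150:270,280:400,::-1],(600,600),interpolation=cv2.INTER_CUBIC))
```

```text
t 14.22 pos [0.5851 0.1231 0.1731] fix [-0.0372  0.0002  0.1731] F [ 0.5  0.1 -0.4] w 0.0002
toolx [0.995 0.103 0.   ] toolz [ 0. -0. -1.] j [ 0.01  0.28  1.6  -0.    1.26 -0.1 ]
```

View pics/s8.png

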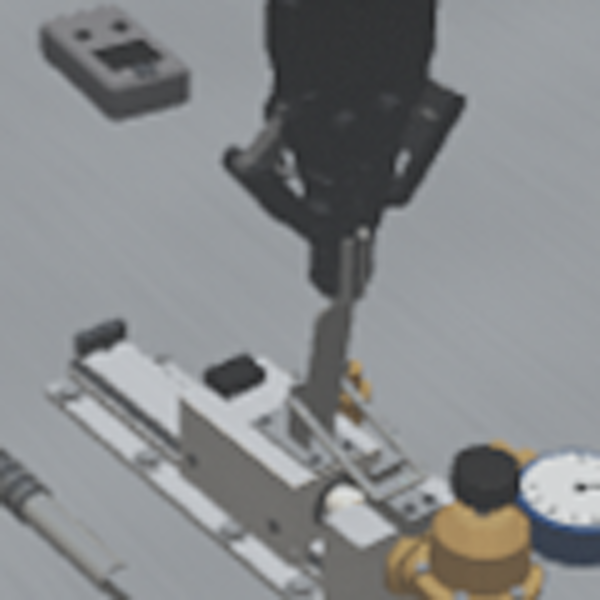

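Run:
```python
from h import *
cv2.imwrite('pics/s9.png',cv2.resize(arm.camera('scene')[220:265,330:380,::-1],(750,600)[:2],interpolation=cv2.INTER_CUBIC)[:600])
S=lambda U,V:(280+(U+.5)/5-.5,150+(V+.5)/5-.5)
print(onplane(S(400,478)))
for x in (.0095,.0195): print(x,proj(f2w([[x,-.015,.0805],[x,.015,.0805]],*PF[:3]),'scene'))
for r in arm.find_in('bail_bar','scene')[:2]:
    print(r['conf'],w2f((np.linalg.inv(CI['scene']['camera_from_world'])@np.r_[r['centre'],1])[:3]))
```

```text
[ 0.016  -0.      0.0829]
0.0095 [[352.90167215 246.99509634]
 [362.51824972 242.35751203]]
0.0195 [[355.6649347  249.10994861]
 [365.29997327 244.41478657]]
```

View pics/s9.png

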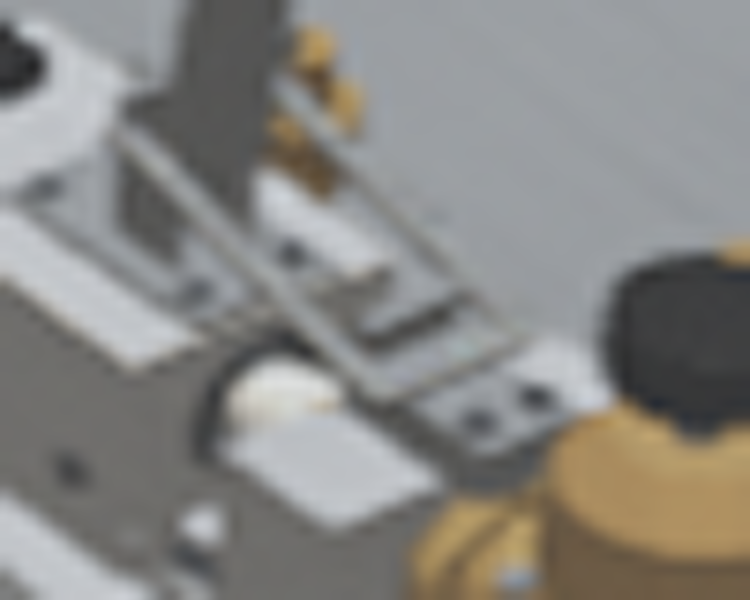

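The bail has dropped and its bar (450,370 in the zoom) lies past the dark lip (410,320), in the keeper. Next I'll work out the lever path.

```bash
cat > path.py <<'E'
from h import *
K=.0095
def piv(t):
    b=-.018*np.cos(t)+np.sqrt(.069**2-(.0015+.018*np.sin(t))**2)
    return max(-.0495,K-b)
def tcp(t,r=.060):
    c,s=np.cos(t),np.sin(t)
    x=piv(t)-r*c+.007*s+.011; z=.082+r*s+.007*c+.014
    return np.r_[f2w([x,0,z],*PF[:3])[0],x]
if __name__=='__main__':
    for t in [1.72,1.6,1.5,1.4,1.3,1.2,1.1,1.,.9,.8,.7,.6,.5,.4,.3,.2,.1,0]:
        print(t,np.round(tcp(t),4),round(piv(t),4))
    st()
E
python3 path.py
```

```text
1.72 [ 0.5838  0.1376  0.1543 -0.0227] -0.0495
1.6 [ 0.5846  0.1305  0.1558 -0.0298] -0.0495
1.5 [ 0.5852  0.1245  0.1563 -0.0358] -0.0495
1.4 [ 0.5858  0.1185  0.1563 -0.0418] -0.0495
1.3 [ 0.5864  0.1125  0.1557 -0.0478] -0.0495
1.2 [ 0.587   0.1067  0.1545 -0.0537] -0.0495
1.1 [ 0.5876  0.1014  0.1526 -0.059 ] -0.0491
1.0 [ 0.588   0.0972  0.1503 -0.0633] -0.0477
0.9 [ 0.5884  0.0931  0.1474 -0.0673] -0.0465
0.8 [ 0.5888  0.0893  0.1439 -0.0712] -0.0454
0.7 [ 0.5892  0.0856  0.14   -0.0749] -0.0445
0.6 [ 0.5896  0.0823  0.1357 -0.0782] -0.0437
0.5 [ 0.5899  0.0793  0.1309 -0.0813] -0.043
0.4 [ 0.5901  0.0766  0.1258 -0.0839] -0.0424
0.3 [ 0.5904  0.0743  0.1204 -0.0862] -0.042
0.2 [ 0.5906  0.0725  0.1148 -0.0881] -0.0417
0.1 [ 0.5907  0.0711  0.109  -0.0895] -0.0415
0 [ 0.5908  0.0701  0.103  -0.0905] -0.0415
t 14.38 pos [0.5851 0.123  0.1731] fix [-0.0373  0.0002  0.1731] F [-0.7  0.   0.1] w -0.0003
toolx [0.995 0.103 0.   ] toolz [ 0. -0. -1.] j [ 0.01  0.28  1.6  -0.    1.26 -0.1 ]
```

{"name": "send_rows", "arguments": {
  "motion": [
    {"dp": [0,0,0.01],"angular": [0,0,0],"hand": 1},
    {"dp": [-0.0015,0.016,0],"angular": [0,0,0],"hand": 1},
    {"dp": [-0.0015,0.016,0],"angular": [0,0,0],"hand": 1},
    {"dp": [0,0,-0.015],"angular": [0,0,0],"hand": 1},
    {"dp": [0,0,-0.014],"angular": [0,0,0],"hand": 1},
    {"dp": [0,-0.004,0],"angular": [0,0,0],"hand": 1}
  ]
}}

```text
time: 15.12
ee_pos: [0.5804, 0.1508, 0.1513]
orientation: [0.999, 0.052, -0.002, 0.0]
force: [0.9, 0.5, 0.0]
width: 0.0002
```

Run:
```python
from h import *
st()
cv2.imwrite('pics/s10.png',cv2.resize(arm.camera('scene')[150:270,280:400,::-1],(600,600),interpolation=cv2.INTER_CUBIC))
```

```text
t 15.12 pos [0.5804 0.1508 0.1513] fix [-0.0091  0.002   0.1513] F [0.9 0.5 0. ] w 0.0002
toolx [ 0.995  0.103 -0.005] toolz [-0.005 -0.    -1.   ] j [ 0.05  0.31  1.61 -0.    1.23 -0.05]
```

View pics/s10.png

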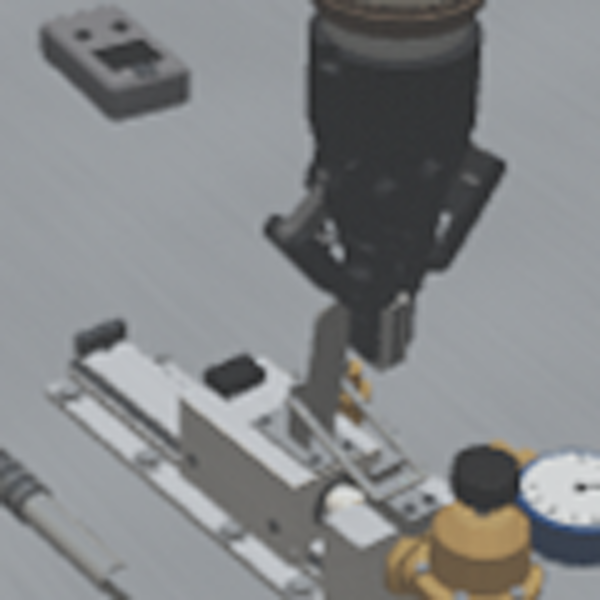

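Finger is on the plate side of the handle (tip at (390,365), handle's end at (335,310)). Starting the throw.

{"name": "send_rows", "arguments": {
  "motion": [
    {"dp": [0.0008,-0.004,0.0005],"angular": [0,0,0],"hand": 1},
    {"dp": [0.0008,-0.004,0.0005],"angular": [0,0,0],"hand": 1},
    {"dp": [0.0008,-0.004,0.0005],"angular": [0,0,0],"hand": 1},
    {"dp": [0.0008,-0.004,0],"angular": [0,0,0],"hand": 1},
    {"dp": [0.0008,-0.004,0],"angular": [0,0,0],"hand": 1},
    {"dp": [0.0006,-0.006,0],"angular": [0,0,0],"hand": 1},
    {"dp": [0.0006,-0.006,0],"angular": [0,0,0],"hand": 1}
  ]
}}

```text
time: 16.05
ee_pos: [0.5874, 0.1188, 0.1557]
orientation: [0.999, 0.052, 0.0, -0.0]
force: [-0.3, 0.8, 1.3]
width: -0.0004
```

Run:
```python
from h import *
st()
cv2.imwrite('pics/s11.png',cv2.resize(arm.camera('scene')[150:270,280:400,::-1],(600,600),interpolation=cv2.INTER_CUBIC))
```

```text
t 16.05 pos [0.5874 0.1188 0.1557] fix [-0.0416 -0.0016  0.1557] F [-0.3  0.8  1.3] w -0.0004
toolx [0.995 0.103 0.   ] toolz [ 0.  0. -1.] j [-0.    0.3   1.61  0.    1.23 -0.1 ]
```

View pics/s11.png

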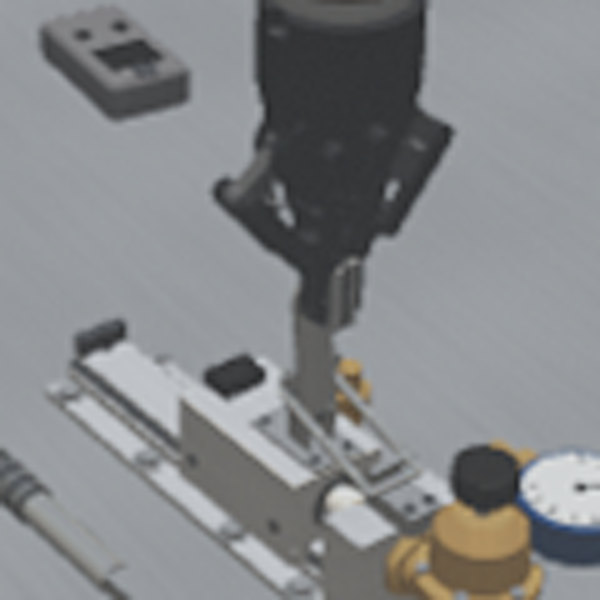

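{"name": "send_rows", "arguments": {
  "motion": [
    {"dp": [0.0003,-0.006,0],"angular": [0,0,0],"hand": 1},
    {"dp": [0.0003,-0.006,-0.001],"angular": [0,0,0],"hand": 1},
    {"dp": [0.0003,-0.0055,-0.002],"angular": [0,0,0],"hand": 1},
    {"dp": [0.0003,-0.0045,-0.002],"angular": [0,0,0],"hand": 1},
    {"dp": [0,0,0],"angular": [0,0,0],"hand": 1}
  ]
}}

```text
time: 16.73
ee_pos: [0.5889, 0.0982, 0.1513]
orientation: [0.999, 0.051, 0.001, -0.001]
force: [0.2, 6.7, 3.6]
width: -0.0002
```

Run:
```python
from h import *
st()
cv2.imwrite('pics/s12.png',cv2.resize(arm.camera('scene')[150:270,280:400,::-1],(600,600),interpolation=cv2.INTER_CUBIC))
```

```text
t 16.73 pos [0.5889 0.0982 0.1513] fix [-0.0623 -0.001   0.1513] F [0.2 6.7 3.6] w -0.0002
toolx [0.995 0.103 0.002] toolz [ 0.001  0.003 -1.   ] j [-0.04  0.3   1.62  0.    1.22 -0.14]
```

View pics/s12.png

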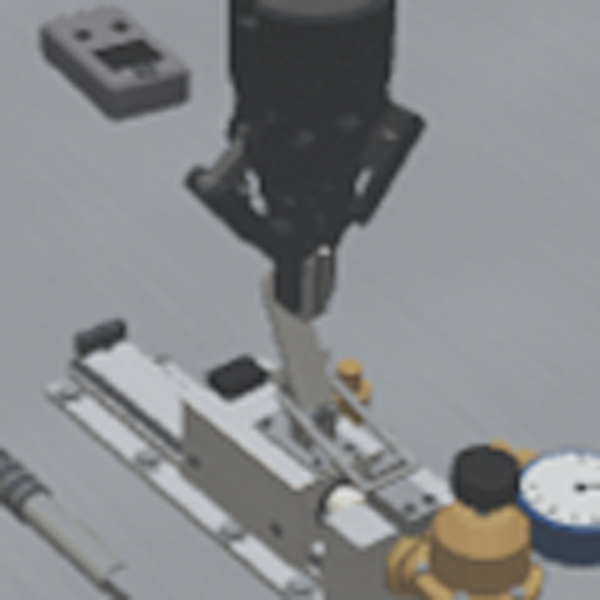

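The bail is taut (bar drawn back to about (385,475)) and the force is about 7.6 N. Continuing the arc.

{"name": "send_rows", "arguments": {
  "motion": [
    {"dp": [0.0003,-0.0045,-0.003],"angular": [0,0,0],"hand": 1},
    {"dp": [0.0003,-0.0042,-0.0035],"angular": [0,0,0],"hand": 1},
    {"dp": [0.0003,-0.004,-0.004],"angular": [0,0,0],"hand": 1},
    {"dp": [0.0003,-0.0035,-0.0045],"angular": [0,0,0],"hand": 1}
  ]
}}

```text
time: 17.27
ee_pos: [0.5907, 0.0814, 0.1374]
orientation: [0.999, 0.052, 0.001, -0.0]
force: [-1.2, 4.3, 7.5]
width: 0.0003
```

Run:
```python
from h import *
st()
cv2.imwrite('pics/s13.png',cv2.resize(arm.camera('scene')[150:270,280:400,::-1],(600,600),interpolation=cv2.INTER_CUBIC))
```

```text
t 17.27 pos [0.5907 0.0814 0.1374] fix [-0.0792 -0.0011  0.1374] F [-1.2  4.3  7.5] w 0.0003
toolx [0.995 0.103 0.003] toolz [ 0.003  0.001 -1.   ] j [-0.07  0.31  1.64  0.    1.19 -0.17]
```

View pics/s13.png

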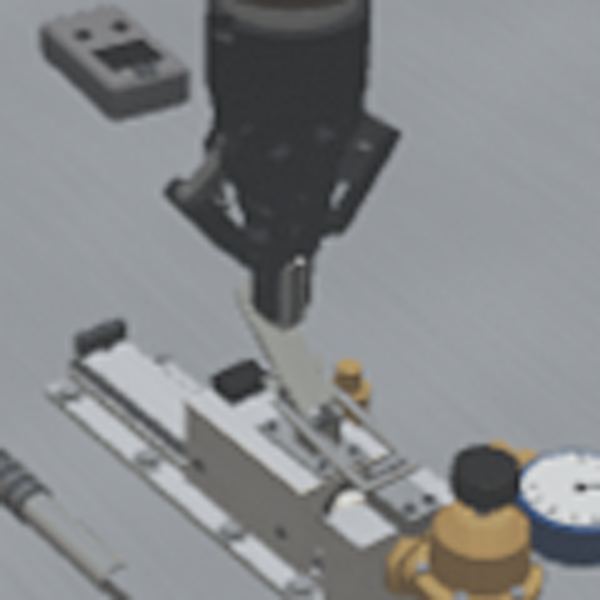

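{"name": "send_rows", "arguments": {
  "motion": [
    {"dp": [0.0003,-0.003,-0.005],"angular": [0,0,0],"hand": 1},
    {"dp": [0.0002,-0.0027,-0.0052],"angular": [0,0,0],"hand": 1},
    {"dp": [0.0002,-0.0023,-0.0054],"angular": [0,0,0],"hand": 1}
  ]
}}

```text
time: 17.7
ee_pos: [0.5916, 0.072, 0.1215]
orientation: [0.999, 0.052, 0.001, 0.001]
force: [0.1, -1.2, 5.2]
width: -0.0003
```

Run:
```python
from h import *
st()
cv2.imwrite('pics/s14.png',cv2.resize(arm.camera('scene')[150:270,280:400,::-1],(600,600),interpolation=cv2.INTER_CUBIC))
```

```text
t 17.7 pos [0.5916 0.072  0.1215] fix [-0.0887 -0.001   0.1215] F [ 0.1 -1.2  5.2] w -0.0003
toolx [0.995 0.103 0.003] toolz [ 0.003 -0.002 -1.   ] j [-0.08  0.33  1.65 -0.    1.16 -0.18]
```

View pics/s14.png

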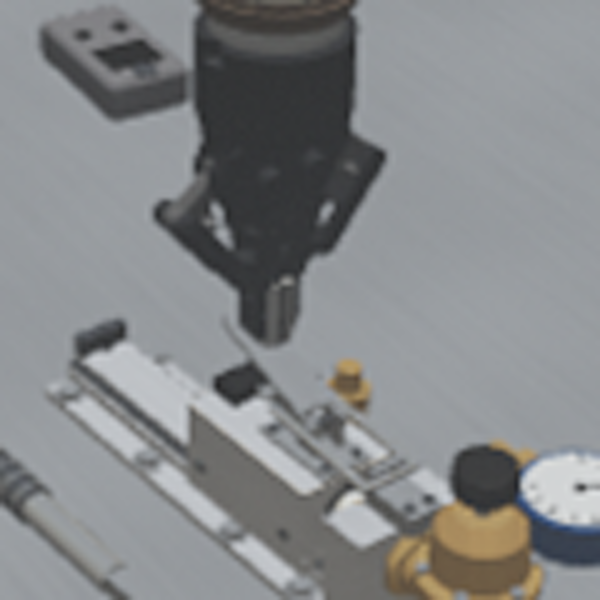

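{"name": "send_rows", "arguments": {
  "motion": [
    {"dp": [0,-0.0008,-0.003],"angular": [0,0,0],"hand": 1},
    {"dp": [0,-0.0006,-0.003],"angular": [0,0,0],"hand": 1}
  ]
}}

```text
time: 18.0
ee_pos: [0.5911, 0.0709, 0.1146]
orientation: [0.999, 0.051, 0.001, 0.0]
force: [1.3, -1.2, 3.3]
width: 0.0003
```

{"name": "send_rows", "arguments": {
  "motion": [
    {"dp": [0,-0.0004,-0.0025],"angular": [0,0,0],"hand": 1},
    {"dp": [0,-0.0003,-0.002],"angular": [0,0,0],"hand": 1}
  ]
}}

```text
time: 18.25
ee_pos: [0.59, 0.0709, 0.1089]
orientation: [0.999, 0.051, -0.001, -0.0]
force: [0.6, -0.5, 2.2]
width: 0.0003
```

{"name": "send_rows", "arguments": {
  "motion": [
    {"dp": [0,-0.0003,-0.002],"angular": [0,0,0],"hand": 1}
  ]
}}

```text
time: 18.38
ee_pos: [0.5898, 0.0707, 0.1068]
orientation: [0.999, 0.052, -0.001, -0.0]
force: [0.7, -0.7, 0.8]
width: -0.0001
```

Dead centre is close. The last few millimetres go in small steps.

{"name": "send_rows", "arguments": {
  "motion": [
    {"dp": [0,0,-0.0015],"angular": [0,0,0],"hand": 1}
  ]
}}

```text
time: 18.5
ee_pos: [0.5897, 0.0708, 0.1052]
orientation: [0.999, 0.052, -0.001, -0.0]
force: [0.4, -0.1, 0.1]
width: 0.0
```

{"name": "send_rows", "arguments": {
  "motion": [
    {"dp": [0,0,-0.001],"angular": [0,0,0],"hand": 1}
  ]
}}

```text
time: 18.62
ee_pos: [0.5898, 0.0708, 0.1044]
orientation: [0.999, 0.051, -0.001, -0.0]
force: [1.5, 0.3, 0.1]
width: -0.0001
```

{"name": "send_rows", "arguments": {
  "motion": [
    {"dp": [0,0,-0.001],"angular": [0,0,0],"hand": 1}
  ]
}}

```text
time: 18.75
ee_pos: [0.5901, 0.0707, 0.1036]
orientation: [0.999, 0.052, -0.0, -0.0]
force: [-0.2, -0.6, -0.4]
width: -0.0003
```

{"name": "send_rows", "arguments": {
  "motion": [
    {"dp": [0,0,-0.001],"angular": [0,0,0],"hand": 1}
  ]
}}

```text
time: 18.88
ee_pos: [0.5903, 0.0706, 0.103]
orientation: [0.999, 0.052, -0.0, -0.0]
force: [-1.8, 0.5, 4.4]
width: -0.0004
```

{"name": "send_rows", "arguments": {
  "motion": [
    {"dp": [0,0,-0.001],"angular": [0,0,0],"hand": 1}
  ]
}}

```text
time: 19.0
ee_pos: [0.5904, 0.0706, 0.1029]
orientation: [0.999, 0.052, -0.0, -0.0]
force: [-3.9, 0.2, 9.4]
width: -0.0001
```

Run:
```python
from h import *
st()
cv2.imwrite('pics/s15.png',cv2.resize(arm.camera('scene')[170:270,290:390,::-1],(600,600),interpolation=cv2.INTER_CUBIC))
```

```text
t 19.0 pos [0.5904 0.0706 0.1029] fix [-0.0899  0.0004  0.1029] F [-3.9  0.2  9.4] w -0.0001
toolx [ 0.995  0.103 -0.   ] toolz [-0.  0. -1.] j [-0.08  0.35  1.66 -0.    1.13 -0.19]
```

View pics/s15.png

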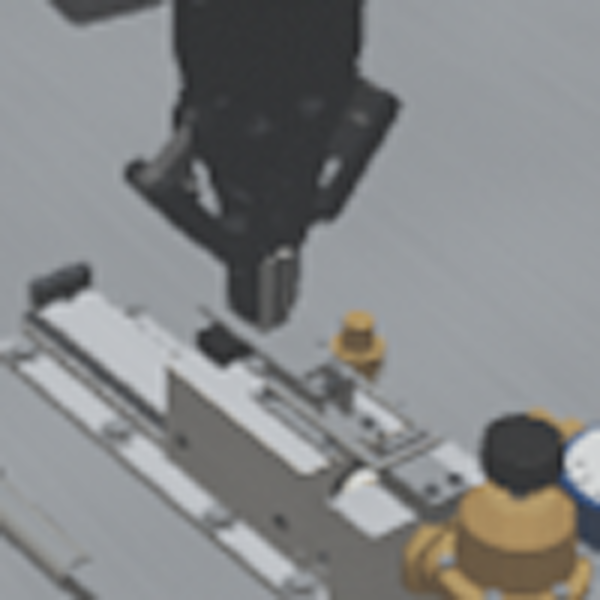

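Stop felt at tip height 88.9 mm, against 89 mm expected when home. One gentle press more, then back off.

{"name": "send_rows", "arguments": {
  "motion": [
    {"dp": [0,0,-0.0006],"angular": [0,0,0],"hand": 1},
    {"dp": [0,0,0],"angular": [0,0,0],"hand": 1}
  ]
}}

```text
time: 19.3
ee_pos: [0.5904, 0.0706, 0.1028]
orientation: [0.999, 0.052, -0.0, 0.0]
force: [-5.0, 0.1, 8.5]
width: -0.0004
```

{"name": "send_rows", "arguments": {
  "motion": [
    {"dp": [0,0,0.004],"angular": [0,0,0],"hand": 1},
    {"dp": [0,0,0.01],"angular": [0,0,0],"hand": 1},
    {"dp": [0,0,0.04],"angular": [0,0,0],"hand": 1},
    {"dp": [0,-0.04,0.04],"angular": [0,0,0],"hand": 1},
    {"dp": [0,-0.05,0.03],"angular": [0,0,0],"hand": 1},
    {"dp": [0,-0.06,0],"angular": [0,0,0],"hand": 1},
    {"dp": [0,-0.06,0],"angular": [0,0,0],"hand": 1},
    {"dp": [0,-0.06,0],"angular": [0,0,0],"hand": 1},
    {"dp": [0,0,0],"angular": [0,0,0],"hand": 1}
  ]
}}

```text
time: 20.42
ee_pos: [0.5899, -0.2038, 0.2258]
orientation: [0.999, 0.049, 0.0, 0.001]
force: [-0.3, 1.4, 0.0]
width: -0.0005
```

Run:
```python
from h import *
st()
a=arm.camera('scene')[:,:,::-1]; cv2.imwrite('pics/s16.png',cv2.resize(a[180:270,300:390],(600,600),interpolation=cv2.INTER_CUBIC))
cv2.imwrite('pics/s16f.png',a)
cv2.imwrite('pics/t16.png',cv2.resize(arm.camera('top')[140:230,200:360,::-1],(800,450),interpolation=cv2.INTER_CUBIC))
```

```text
t 20.43 pos [ 0.5899 -0.2038  0.2258] fix [-0.3628  0.0292  0.2258] F [-0.3  1.4  0. ] w -0.0005
toolx [0.995 0.097 0.   ] toolz [ 0.001 -0.001 -1.   ] j [-0.53  0.3   1.47 -0.    1.37 -0.62]
```

View pics/s16.png

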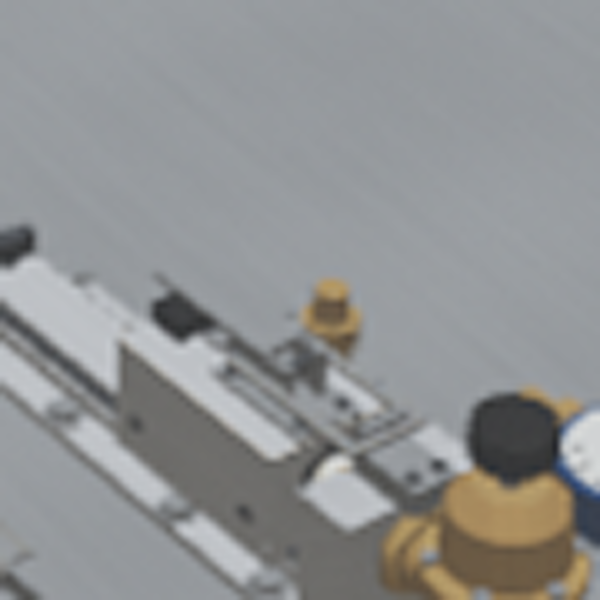

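View pics/t16.png

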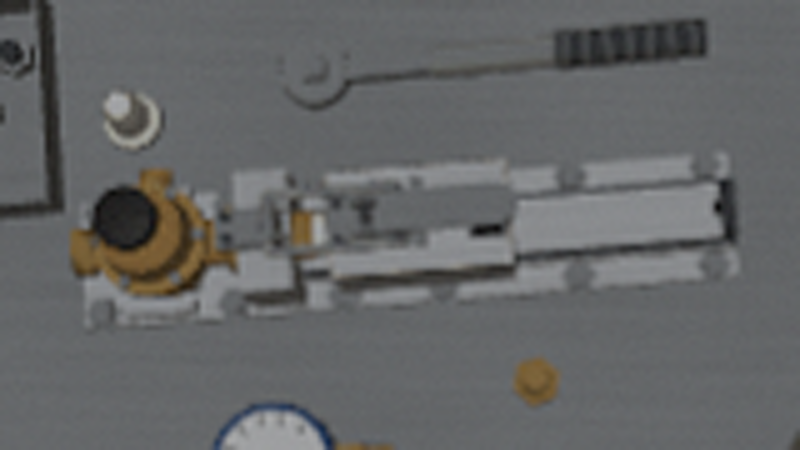

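View pics/s16f.png

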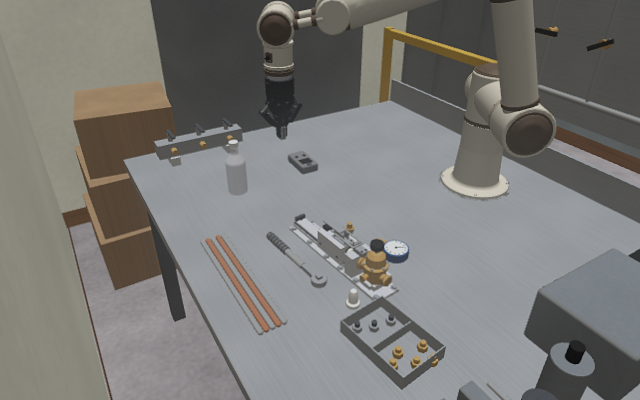

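Run:
```python
from h import *
S=lambda U,V:(300+(U+.5)/6.6667-.5,180+(V+.5)/6.6667-.5)
S15=lambda U,V:(290+(U+.5)/6-.5,170+(V+.5)/6-.5)
print('tip now px',S(158,278),'pressed px',S15(202,310))
print('pred home',proj(f2w([-.1205,0,.089],*PF[:3]),'scene'),'0.1rad',proj(f2w([-.1205,0,.097],*PF[:3]),'scene'))
print('tip',onplane(S(158,278)),'bar',onplane(S(385,437)))
```

```text
tip now px (323.2748811255944, 221.27479112604436) pressed px (323.25, 221.25)
pred home [[324.5253863  216.89021107]] 0.1rad [[324.55225544 214.27663086]]
tip [-0.1256 -0.      0.0726] bar [0.0081 0.     0.0783]
```

Run:
```python
from rig import arm
print(arm.job_done()); print(arm.state()['time'])
```

```text
the job is handed in; nothing more can be done
None
the job is handed in; nothing more can be done
```

The regulator is clamped for its leak test, and I handed the job in at about 20.5 s of the 61 s allowed. No verdict was reported, so what follows rests on my own checks.

- **Carriage:** I pushed it from its back face until the plug seated on the port. The wrist read about 13 N, which is roughly 10 N at the plug after friction.
- **Bail:** I tipped it over the handle. It fell behind the keeper's lip with the lever still open, which I checked in the picture.
- **Lever:** I threw it along its arc, with about 9 N at most. It met its stop with the fingertip at 88.9 mm; the expected height at fully home is 89 mm. The readings at the stop were about 9 N, well under the 30 N limit.

**Last checks:**
- After I let go and moved the arm clear, the handle stayed flat, at the same pixel as when I was pressing it.
- The bar measured about 1.4 mm from where I estimated the keeper to be, under the lip.
- The bystanders in view look undisturbed.

**What did not agree:** the handle's end read about 4 pixels lower in the picture than my model predicted. Heights from that camera had been reading 3–5 mm low, and the rest may be my pixel pick. I could not measure the clamped plug force directly.

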